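Unload the bench forming press

TASK

Swing the lever of the small bench press up until it stands about upright, so that its presser foot is clear of the die. Then lift the formed metal bracket out of the die and set it down gently in the free part of the tray, flat on the tray's floor with its flanges up, beside the finished bracket that already lies there. The lever must stay up, and the finished bracket and the other things on the bench must be left where they are.

Things in the scene. Friction and masses are not known exactly. Their poses are not given: they have to be found in the camera images.
- press: Fixed bench press: grey base plate 14 mm thick (x -95 to +175, y +-65 mm), steel die block 124 x 84 mm with its top 44 mm above the bench, and at x = +99 to +135 two grey cheeks 114 mm high (y +-21) holding the lever's pivot. Origin: on the bench under the die's centre; x runs from the lever's handle towards the pivot. Stands left or right, the tray on the other side; yaw up to 0.4 rad either way.
- die_floor (a point): Centre of the floor of the die's cavity, 32 mm above the bench. The cavity is open at the top, 95 mm (x) x 49 mm (y), 12 mm deep.
- lever (a joint): Lever angle, rad: 0 = level over the die with its foot (60 x 28 x 10 mm pad, 115 mm from the pivot, underside 57.5 mm below the lever's centre line) down in the bracket; 1.57 = upright; stop at 1.75. Starts between 0 and 0.15. The friction hinge keeps it where it is left; raising takes about 3 N at the handle.
- lever_grip (a point): Middle of the black handle, on the lever's centre line 200 mm from the pivot: at joint q, 200 mm*cos q from the pivot towards the press's -x and 200 mm*sin q up. Handle 70 mm long (35 each way, along the lever), 18 mm wide (press's y), 22 mm thick.
- lever_hinge (a point): The lever's pivot axis (along the press's y), 115 mm from the die's centre along the press's x, 95 mm above the bench. It does not move with the lever.
- bracket: The formed bracket in the die: a U channel of 3 mm aluminium, 90 mm long (x) x 44 mm wide over the flanges (y) x 36 mm high, about 90 g. Floor below, one flange along each long side, ends open. Origin: centre of its underside; z up. In the die its flanges rise 24 mm above the die's top; it is gripped across the outsides of both flanges (44 mm).
- tray: Fixed shallow grey tray, 180 mm (x) x 220 mm (y) x 20 mm high, walls and floor 4 mm thick. Origin: on the bench under its centre. The finished bracket lies in its -y half, the +y half is empty. Yaw varies by up to 0.35 rad.
- finished: A finished bracket, the same shape as the other, loose in the tray's -y half, roughly along the tray's x. Origin: centre of its underside.
- screwdriver: Screwdriver lying along x between press and tray, 190 mm long. Origin at its middle, on the bench. Bystander.
- tape_roll: Clear tape roll, 76 mm across, 22 mm high, lying on the bench. Bystander.
- bottle: White bottle, 50 mm across, 110 mm high, standing on the robot's left. Bystander.
- spool: Solder spool, 60 mm across, 46 mm high, at the back. Bystander.
- tape_measure: Tape measure, 70 x 36 x 62 mm, standing on the robot's right. Bystander.
- case_half: White plastic case half, 90 x 50 x 14 mm, on the robot's right. Bystander.
Mind the look-alikes: they are no part of the job. What is shaped like the bracket but green or orange is not meant.

How it is judged:
By the outcome, as a careful person would: the job done as asked, in the order asked, and still so for the second after the job is handed in, with the robot touching nothing.
It also fails if it takes over 58 s, if anything falls off the work surface, if the arm or the gripper's body presses on something with over 40 N, if the wrist force passes 120 N, or if a joint passes its speed limit or range.

ROBOT

A 6-joint arm with a two-finger parallel gripper is mounted at the origin on the work surface. World frame = base frame: x ahead of the robot, y to its left, z up, the work surface at z = 0. Lengths are in m, angles in rad, forces in N, time in s.
With the tool pointing down it reaches from about 0.225 to 0.725 m from the base axis. Payload 3.1 kg.
Tool frame: the origin (TCP) lies at the very end of the fingers, on their centre line; the grasp point (between the pads) lies 19 mm behind it (r.tcp_to_grasp is the distance from the TCP to the grasp point, in m); z points along the fingers, y is the line along which they close (so a half turn about z gives the same grasp; the last joint's range is limited). The gripper opens to 85 mm and grips with 20 to 120 N. Pads are 22 mm wide; open, the fingers measure 114 mm over their backs; the gripper's body (76 mm by 85 mm) begins 54 mm behind the grasp point. The pads swing forward as they close: fully open they stand 13 mm farther back than shut.
Start: joints at [-1.363, 0.048, 0.099, 1.622, 0, 1.443], TCP at [0.173, -0.496, 0.231] pointing down, gripper open.
Joint ranges: [-2.91, 2.91], [-0.99, 1.94], [-1.21, 1.42], [-2.12, 2.29], [-1.49, 1.47], [-3.14, 3.14]. Speed limits (rad/s): [2.79, 2.79, 3.14, 3.14, 3.14, 3.14].

INTERFACE

Orientations are given as [roll, pitch, yaw] about the fixed x, y, z axes, in that order (R = Rz(yaw) Ry(pitch) Rx(roll)).
In Python, from bench import sensors, viewer, r gives the robot as it stands.
- The arm moves only by the tool arm_command, never from a script. Its arguments are lists of equal length, an entry for each row: "hand": the opening, from 0 (shut) to 1 (fully open); "xyz": the shift along the tool's x, y, z in cm, a list of three; "rot": the turn, a rotation vector about the tool's x, y, z in rad, a list of three. A call has 1 to 20 rows; each row is the pose to reach, as a shift and turn from the pose commanded when the call began, along the tool's axes at that moment; what a row does not reach only later rows make up. A row lasts 1/12 s, in which the tool goes at most 41.7 mm and 7.16 degrees, less where a joint would pass 70% of its speed; a pose out of reach is approached as far as the arm can. A call with a gripper value outside its range is refused whole. The fingers move at their own pace and stop on an object; "force" is the grip in N (left out, the last holds). Time passes only in rows, so rows that repeat a pose let the fingers close. It gives the time, the measured TCP pose, the force, the opening and the grip force at its end, in the units of the state.
- sensors.get_state(): the state, without advancing time (a new reading comes with each control period).
- viewer.capture(name): name is "scene" or "top"; returns the picture (400x640x3 uint8, red, green, blue); there is no depth.
- viewer.calibration(name): a dict with "fx", "fy", "cx", "cy" (pixels), "rvec" (rotation vector, rad) and "tvec" (3), from world to camera coordinates, as OpenCV has them. Camera axes: x right, y down, z forward; pixel columns grow to the right and rows downward; lengths in m; the calibration is good to about 2 mm. A picture is of the moment at which its call begins. calibration takes no time and is no camera call.
- r.close_job(): hands the job in; it is judged then, once.
Trained networks look in the newest picture that a camera, given by its name, has taken for a name from the list of things; names that differ only in an ending like _2 or _b are one class to them, and where a whole thing is asked for, a point or a joint stands for the part that bears it (a point fixed in the world has none). Each returns a list of dicts, best first, with "conf" (0 to 1); they miss things now and then, are a little off and sometimes report something else, mostly with a low value. They report only what shows in the picture. A call takes as long as a camera call. They do not tell look-alikes from the thing itself.
- viewer.recognise(camera, label): "rect" ([centre column, centre row, width, height] in pixels, round what is visible of it).
The state is a dict: "clock": time; "joint_pos": joint angles; "dq": joint speeds; "joint_efforts": joint torques, N m; "tool_pos": TCP position; "orientation": TCP orientation; "wrist_force": force on the tool from outside, world axes, zero at the start; "wrist_torque": the same for the moment, N m; "gripper_width": finger opening in m; "finger_force": force on a finger pad.
Only numpy, scipy, OpenCV 4.12 (cv2) and the standard library are available. Lean on these libraries where they do the work, as an engineer would, in place of code of your own. Each camera call takes 0.05 s, during which the arm holds its last target. There are 200 camera calls.

## Working session

There is one attempt and no reset: what is moved stays moved. The work goes in short steps, Python scripts to look and compute and a tool call to move; the robot and the scene stay as the last step left them, time stands still between calls to the robot, and variables do not carry over. Pictures are saved under pics/ and viewed, at most 10 in all, crops included, and the job is handed in when it is done.

Besides the shell and the picture viewer there is one more tool, called after "Emit:" by a JSON object that holds its "name" and its "arguments", one argument or row to a line. arm_command: Moves the arm, as the interface text tells. Its arguments: {"type":"object","properties":{"hand":{"type":"array","items":{"type":"number"}},"xyz":{"type":"array","items":{"type":"array","items":{"type":"number"}}},"rot":{"type":"array","items":{"type":"array","items":{"type":"number"}}},"force":{"type":"number"}},"required":["hand","xyz","rot"]}

```bash
mkdir -p pics; cat > h.py <<'E'
import numpy as np,cv2
from bench import sensors,viewer,r
from scipy.spatial.transform import Rotation as R
def cam(n):
    c=viewer.calibration(n);K=np.array([[c['fx'],0,c['cx']],[0,c['fy'],c['cy']],[0,0,1]]);return K,np.array(c['rvec'],float).ravel(),np.array(c['tvec'],float).ravel()
def proj(n,P):
    K,rv,t=cam(n);return cv2.projectPoints(np.array(P,float).reshape(-1,3),rv,t,K,None)[0].reshape(-1,2)
def ray(n,uv,z):
    K,rv,t=cam(n);M=cv2.Rodrigues(rv)[0];C=-M.T@t
    uv=np.array(uv,float).reshape(-1,2);d=(np.c_[uv,np.ones(len(uv))]@np.linalg.inv(K).T)@M
    return C+d*((z-C[2])/d[:,2])[:,None]
E
python3 - <<'E'
from h import *
a=viewer.capture("scene");b=viewer.capture("top")
cv2.imwrite("pics/s0.png",a[:,:,::-1]);cv2.imwrite("pics/t0.png",b[:,:,::-1])
for n in("scene","top"):
    K,rv,t=cam(n);M=cv2.Rodrigues(rv)[0];print(n,K[0,0],"C",-M.T@t,"z",M[2])
    for l in("press","bracket","tray","lever_grip","screwdriver","lever"):
        print(n,l,[(np.round(q['rect']).tolist(),round(q['conf'],2)) for q in viewer.recognise(n,l)][:5])
print(sensors.get_state())
E
```

```text
scene 385.2763262958983 C [1.07311085 0.66664266 0.71458461] z [-0.47867186 -0.63153573 -0.60994743]
scene press [([274.0, 171.0, 85.0, 82.0], 0.63)]
scene bracket [([282.0, 168.0, 30.0, 20.0], 0.79), ([319.0, 150.0, 22.0, 24.0], 0.67), ([362.0, 172.0, 36.0, 18.0], 0.6), ([385.0, 257.0, 112.0, 81.0], 0.22)]
scene tray [([386.0, 257.0, 108.0, 87.0], 0.62)]
scene lever_grip [([278.0, 152.0, 53.0, 43.0], 0.62)]
scene screwdriver [([341.0, 199.0, 51.0, 26.0], 0.85)]
scene lever [([279.0, 154.0, 55.0, 52.0], 0.69)]
top 470.22520737096755 C [ 0.3116703  -0.00612348  1.60321206] z [ 0.15602187 -0.00265568 -0.98775003]
top press [([373.0, 196.0, 61.0, 84.0], 0.67), ([312.0, 156.0, 25.0, 22.0], 0.35)]
top bracket [([387.0, 264.0, 24.0, 28.0], 0.68), ([336.0, 264.0, 25.0, 25.0], 0.68), ([380.0, 201.0, 32.0, 70.0], 0.56), ([378.0, 201.0, 24.0, 29.0], 0.5)]
top tray [([245.0, 202.0, 73.0, 60.0], 0.57)]
top lever_grip [([379.0, 200.0, 30.0, 69.0], 0.76)]
top screwdriver [([310.0, 230.0, 8.0, 27.0], 0.7)]
top lever [([381.0, 199.0, 32.0, 67.0], 0.73)]
{'clock': 0.7, 'joint_pos': array([-1.36283681e+00,  4.79388164e-02,  9.92404345e-02,  1.62200088e+00,
       -5.58927084e-06,  1.44299696e+00]), 'dq': array([ 0.00042756, -0.00017361, -0.00081591, -0.00115459, -0.00019794,
        0.000907  ]), 'joint_efforts': array([-9.80870391e-05, -3.38503432e+01,  3.20053053e+01,  7.65843797e-04,
       -2.21999699e-05, -9.28144175e-07]), 'tool_pos': array([ 0.17296822, -0.49569582,  0.23136372]), 'orientation': array([3.14149709e+00, 1.79147142e-05, 3.35758878e-01]), 'wrist_force': array([-0.21440968, -0.19954555, -0.32918684]), 'wrist_torque': array([-0.03075757,  0.00425942, -0.04366429]), 'finger_force': 0.0, 'gripper_width': 0.0855984065645579}
```

View pics/s0.png

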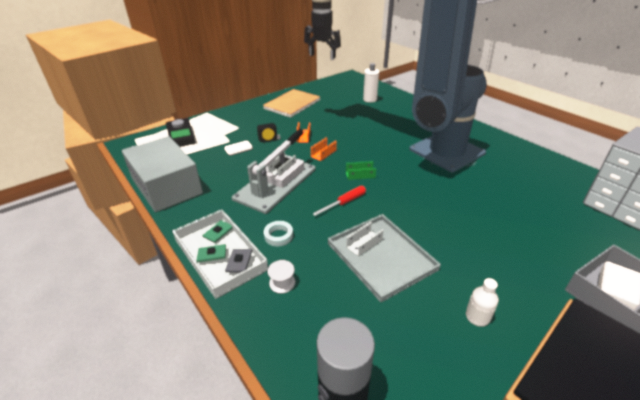

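View pics/t0.png

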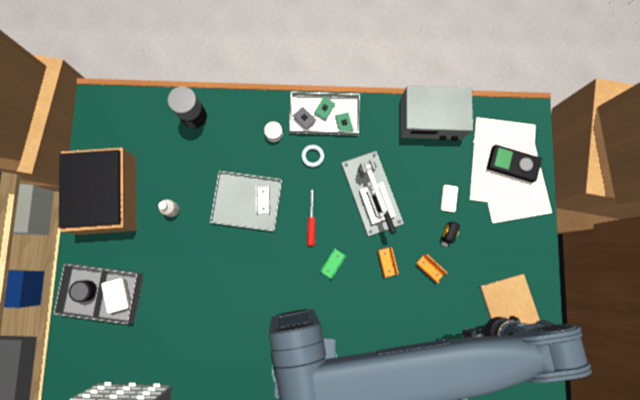

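The scene picture shows the press at (275,175), the tray at (385,255) with the finished bracket inside, and the green and orange look-alikes at (362,170), (323,150) and (303,132). In the top picture the press is at (373,195) with its handle towards the robot, and the tray is at (246,201). The bracket meant is the grey one in the die under the lever, at top (375,203). I'll confirm it in an enlarged crop.

```bash
python3 - <<'E'
import cv2
a=cv2.imread("pics/t0.png")
c1=cv2.resize(a[145:250,330:415],None,fx=5.6,fy=5.6,interpolation=cv2.INTER_CUBIC)
c2=cv2.resize(a[165:240,205:290],None,fx=3.7,fy=3.7,interpolation=cv2.INTER_CUBIC)
import numpy as np
def grid(c,x0,y0,f):
    for x in range(0,85,10): cv2.putText(c,str(x0+x),(int(x*f),8),0,.3,(0,0,255),1);cv2.line(c,(int((x+.5)*f),8),(int((x+.5)*f),14),(0,0,255),1)
    for y in range(0,int(c.shape[0]/f),10): cv2.putText(c,str(y0+y),(0,int((y+.5)*f)+3),0,.3,(0,0,255),1)
    return c
grid(c1,330,145,5.6);grid(c2,205,165,3.7)
o=np.zeros((588,c1.shape[1]+c2.shape[1],3),np.uint8);o[:c1.shape[0],:c1.shape[1]]=c1;o[:c2.shape[0],c1.shape[1]:]=c2
s=cv2.imread("pics/s0.png")[115:220,225:330];s=cv2.resize(s,None,fx=2.9,fy=2.9,interpolation=cv2.INTER_CUBIC)
o[280:280+s.shape[0],c1.shape[1]:c1.shape[1]+s.shape[1]]=s
print(o.shape);cv2.imwrite("pics/c0.png",o[:, :800])
E
```

```text
(588, 790, 3)
```

View pics/c0.png

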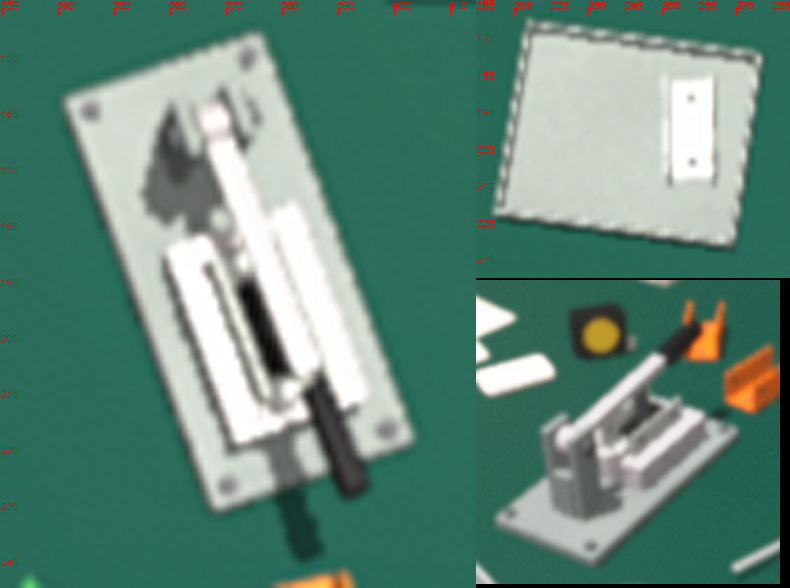

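The crop confirms that the grey U bracket sits in the die under the lever, at about (372,203) in the top picture. The finished one is in the tray at (263,200), and the coloured ones lie outside the press. Next I fit the poses.

```bash
cat >> h.py <<'E'
def Rz(a): return np.array([[np.cos(a),-np.sin(a),0],[np.sin(a),np.cos(a),0],[0,0,1]])
def w(pose,P): return np.atleast_2d(P)@Rz(pose[2]).T+[pose[0],pose[1],0]
E
python3 - <<'E'
from h import *
from scipy.optimize import least_squares as LS
c=np.array([[65,98],[263,35],[412,440],[215,512]])/5.6+[329.6,144.6]
L=np.array([[175,65,14],[175,-65,14],[-95,-65,14],[-95,65,14]])/1e3
def fit(c,L,x0):
    s=LS(lambda p:(proj("top",w(p,L))-c).ravel(),x0);print(np.round(s.x,4),np.round(s.fun,1));return s.x
p=fit(c,L,[.3,-.15,.3])
t=(np.array([[52,20],[286,55],[259,245],[19,215]]))/3.7+[204.6,164.6]
LT=np.array([[90,110,20],[90,-110,20],[-90,-110,20],[-90,110,20]])/1e3
tr=fit(t,LT,[.3,.25,0])
g1=np.array([334,434])/5.6+[329.6,144.6]; g2=np.array([294.3,136.4])
for q in np.arange(-.05,.4,.05):
    G=w(p,[.115-.2*np.cos(q),0,.095+.2*np.sin(q)])
    print(round(q,2),np.round(proj("top",G)-g1,1),np.round(proj("scene",G)-g2,1),np.round(G,3))
# check: scene corners predicted
print("scene base",np.round(proj("scene",w(p,L)),0).tolist())
print("scene tray",np.round(proj("scene",w(tr,LT)),0).tolist())
f=np.array([[670-476,75],[715-476,78],[714-476,185],[668-476,182]])/3.7+[204.6,164.6]
print("finished",ray("top",f,.04))
E
```

```text
[ 0.5436 -0.2255  0.3594] [-0.   0.  -0.2 -0.5  0.5  0.4 -0.3 -0. ]
[ 0.5393  0.2173 -0.1042] [-0.   0.5  0.2 -0.4 -0.2  0.3  0.1 -0.4]
-0.05 [[-1.1  2.8]] [[2.6 6.8]] [[ 0.464 -0.255  0.085]]
0.0 [[-0.6  2.6]] [[2.5 4.1]] [[ 0.464 -0.255  0.095]]
0.05 [[-0.1  2.2]] [[2.4 1.4]] [[ 0.464 -0.255  0.105]]
0.1 [[0.4 1.7]] [[ 2.1 -1.3]] [[ 0.465 -0.255  0.115]]
0.15 [[0.7 1. ]] [[ 1.7 -3.9]] [[ 0.466 -0.255  0.125]]
0.2 [[1.1 0.2]] [[ 1.2 -6.4]] [[ 0.468 -0.254  0.135]]
0.25 [[ 1.4 -0.8]] [[ 0.7 -8.9]] [[ 0.47  -0.253  0.144]]
0.3 [[ 1.6 -1.9]] [[  0.  -11.3]] [[ 0.472 -0.252  0.154]]
0.35 [[ 1.7 -3.2]] [[ -0.7 -13.6]] [[ 0.475 -0.251  0.164]]
scene base [[265.0, 210.0], [231.0, 196.0], [284.0, 155.0], [316.0, 166.0]]
scene tray [[382.0, 295.0], [328.0, 237.0], [382.0, 213.0], [440.0, 263.0]]
finished [[0.59092135 0.1808484  0.04      ]
 [0.58942576 0.13972192 0.04      ]
 [0.49128774 0.13625047 0.04      ]
 [0.4927335  0.17788232 0.04      ]]
```

```bash
cat >> h.py <<'E'
P=np.array([0.5436,-0.2255,0.3594]); T=np.array([0.5393,0.2173,-0.1042])
def delta(targets,yaw,pitch=0):
    s=sensors.get_state();M=R.from_euler('xyz',s['orientation'])
    for t in np.atleast_2d(targets): print(np.round(t,4),"->",np.round(M.inv().apply(t-s['tool_pos'])*100,2))
    print("rot",np.round((M.inv()*R.from_euler('xyz',[np.pi,pitch,yaw])).as_rotvec(),3))
def lev(q,l,dz=-.019): return w(P,[.115-l*np.cos(q),0,.095+l*np.sin(q)+dz])[0]
E
python3 - <<'E'
from h import *
a=lev(.08,.207)
delta([a+[0,0,.08],a],P[2])
E
```

```text
[ 0.4581 -0.2576  0.1725] -> [ 34.77 -13.08   5.88]
[ 0.4581 -0.2576  0.0925] -> [ 34.77 -13.08  13.88]
rot [ 0.     0.    -0.024]
```

Emit:
{"name": "arm_command", "arguments": {
  "hand": [0.7,0.7,0.7,0.7,0.7,0.7,0.7,0.7,0.7,0.7,0.7,0.7,0.7,0.7,0.7,0.7],
  "xyz": [
    [10,-4,0],
    [20,-8,0],
    [34.8,-13.1,5.9],
    [34.8,-13.1,5.9],
    [34.8,-13.1,5.9],
    [34.8,-13.1,5.9],
    [34.8,-13.1,5.9],
    [34.8,-13.1,5.9],
    [34.8,-13.1,5.9],
    [34.8,-13.1,5.9],
    [34.8,-13.1,5.9],
    [34.8,-13.1,5.9],
    [34.8,-13.1,5.9],
    [34.8,-13.1,5.9],
    [34.8,-13.1,5.9],
    [34.8,-13.1,5.9]
  ],
  "rot": [
    [0,0,0],
    [0,0,0],
    [0,0,-0.024],
    [0,0,-0.024],
    [0,0,-0.024],
    [0,0,-0.024],
    [0,0,-0.024],
    [0,0,-0.024],
    [0,0,-0.024],
    [0,0,-0.024],
    [0,0,-0.024],
    [0,0,-0.024],
    [0,0,-0.024],
    [0,0,-0.024],
    [0,0,-0.024],
    [0,0,-0.024]
  ]
}}

```text
clock: 2.03
tool_pos: [0.4578, -0.2584, 0.1727]
orientation: [3.141, -0.0, 0.358]
wrist_force: [-0.4, -0.7, -0.3]
gripper_width: 0.0599
finger_force: 0.0
```

```bash
python3 - <<'E'
from h import *
s=sensors.get_state();print(s['tool_pos'],s['orientation'],s['clock'],s['wrist_force'])
a=viewer.capture("scene");b=viewer.capture("top")
o=np.hstack([cv2.resize(a[80:220,220:340],(480,560),interpolation=2),cv2.resize(b[150:250,350:415],(312,480),interpolation=2) if 0 else cv2.copyMakeBorder(cv2.resize(b[150:250,350:415],(312,480),interpolation=2),0,80,0,0,0)])
cv2.imwrite("pics/a1.png",o[:,:,::-1])
print(np.round(proj("scene",lev(.08,.2,0)),1),np.round(proj("scene",s['tool_pos']),1),np.round(proj("top",lev(.08,.2,0)),1))
E
```

```text
[ 0.45782369 -0.25837185  0.17272992] [ 3.14096931e+00 -3.38006503e-04  3.57675031e-01] 2.0333 [-0.44696939 -0.65029594 -0.27355586]
[[296.5 136.2]] [[296.8 117.7]] [[389.4 224.1]]
```

View pics/a1.png

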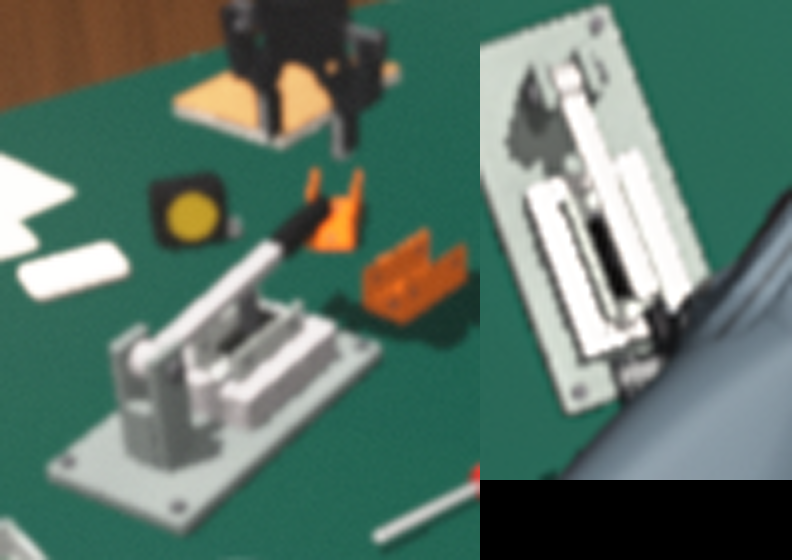

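The scene crop shows the open fingers above the black handle. The handle's middle is at about (295.5,136) and I predicted (296.5,136), so they agree. I descend and grip lightly.

Emit:
{"name": "arm_command", "arguments": {
  "hand": [0.7,0.7,0.7,0.7,0.7,0.7,0,0,0,0,0,0,0,0],
  "xyz": [
    [0,0,2.5],
    [0,0,5],
    [0,0,7],
    [0,0,8],
    [0,0,8],
    [0,0,8],
    [0,0,8],
    [0,0,8],
    [0,0,8],
    [0,0,8],
    [0,0,8],
    [0,0,8],
    [0,0,8],
    [0,0,8]
  ],
  "rot": [
    [0,0,0],
    [0,0,0],
    [0,0,0],
    [0,0,0],
    [0,0,0],
    [0,0,0],
    [0,0,0],
    [0,0,0],
    [0,0,0],
    [0,0,0],
    [0,0,0],
    [0,0,0],
    [0,0,0],
    [0,0,0]
  ],
  "force": 25
}}

```text
clock: 3.3
tool_pos: [0.4594, -0.2585, 0.0933]
orientation: [3.138, -0.001, 0.36]
wrist_force: [2.0, -5.2, 1.5]
gripper_width: 0.017
finger_force: 31.2
```

```bash
python3 - <<'E'
from h import *
s=sensors.get_state();print(s['tool_pos'],s['wrist_force'],s['gripper_width'],s['finger_force'])
delta([lev(q,.207) for q in np.linspace(.08,1.62,19)],P[2])
E
```

```text
[ 0.45941276 -0.25849492  0.09327185] [ 1.99671104 -5.16049338  1.5108705 ] 0.017014948174310998 31.246160566806793
[ 0.4581 -0.2576  0.0925] -> [-0.09 -0.13  0.07]
[ 0.4601 -0.2569  0.1101] -> [ 0.13 -0.12 -1.68]
[ 0.4636 -0.2556  0.1274] -> [ 0.5  -0.12 -3.42]
[ 0.4684 -0.2538  0.1444] -> [ 1.01 -0.11 -5.11]
[ 0.4745 -0.2515  0.1608] -> [ 1.67 -0.11 -6.75]
[ 0.4819 -0.2487  0.1767] -> [ 2.47 -0.1  -8.33]
[ 0.4906 -0.2454  0.1917] -> [ 3.39 -0.1  -9.84]
[ 0.5004 -0.2417  0.206 ] -> [  4.45  -0.09 -11.26]
[ 0.5114 -0.2376  0.2193] -> [  5.62  -0.09 -12.59]
[ 0.5234 -0.2331  0.2315] -> [  6.9   -0.08 -13.81]
[ 0.5363 -0.2283  0.2426] -> [  8.28  -0.08 -14.92]
[ 0.55   -0.2231  0.2525] -> [  9.75  -0.07 -15.91]
[ 0.5645 -0.2176  0.2611] -> [ 11.3   -0.07 -16.77]
[ 0.5796 -0.212   0.2683] -> [ 12.92  -0.07 -17.49]
[ 0.5953 -0.2061  0.2742] -> [ 14.59  -0.07 -18.07]
[ 0.6113 -0.2     0.2786] -> [ 16.3   -0.06 -18.51]
[ 0.6277 -0.1939  0.2815] -> [ 18.05  -0.06 -18.79]
[ 0.6442 -0.1877  0.2829] -> [ 19.82  -0.06 -18.93]
[ 0.6608 -0.1815  0.2827] -> [ 21.59  -0.06 -18.92]
rot [ 0.003 -0.001  0.   ]
```

Emit:
{"name": "arm_command", "arguments": {
  "hand": [0,0,0,0,0,0,0,0,0,0,0,0,0,0,0,0,0,0],
  "xyz": [
    [0.1,0,-0.9],
    [0.2,0,-1.75],
    [0.4,0,-2.6],
    [0.6,0,-3.5],
    [0.8,0,-4.3],
    [1.1,0,-5.2],
    [1.4,0,-6.0],
    [1.75,0,-6.8],
    [2.15,0,-7.6],
    [2.55,0,-8.4],
    [3.0,0,-9.15],
    [3.5,0,-9.9],
    [4.0,0,-10.6],
    [4.55,0,-11.3],
    [5.1,0,-12.0],
    [5.7,0,-12.65],
    [5.7,0,-12.65],
    [5.7,0,-12.65]
  ],
  "rot": [
    [0,0,0],
    [0,0,0],
    [0,0,0],
    [0,0,0],
    [0,0,0],
    [0,0,0],
    [0,0,0],
    [0,0,0],
    [0,0,0],
    [0,0,0],
    [0,0,0],
    [0,0,0],
    [0,0,0],
    [0,0,0],
    [0,0,0],
    [0,0,0],
    [0,0,0],
    [0,0,0]
  ]
}}

```text
clock: 4.8
tool_pos: [0.5114, -0.2386, 0.218]
orientation: [3.14, 0.003, 0.359]
wrist_force: [2.0, -5.0, -1.7]
gripper_width: 0.0175
finger_force: 32.1
```

```bash
python3 - <<'E'
from h import *
s=sensors.get_state();print(s['tool_pos'],s['wrist_force'],s['gripper_width'],s['finger_force'],s['joint_pos'])
a=viewer.capture("scene");b=viewer.capture("top")
cv2.imwrite("pics/a2.png",cv2.resize(a[40:220,200:360],(640,600)[:2] if 0 else (533,600),interpolation=2)[:,:,::-1])
delta([lev(q,.207) for q in np.linspace(.85,1.64,10)],P[2])
E
```

```text
[ 0.51144542 -0.23860513  0.21795831] [ 1.95184424 -5.01404028 -1.70424399] 0.01753615703984885 32.08266466856003 [-0.55341853  0.14952559  0.18188081  1.60370085 -0.00340698  2.22867548]
[ 0.5234 -0.2331  0.2315] -> [ 1.31 -0.09 -1.36]
[ 0.5366 -0.2281  0.2429] -> [ 2.72 -0.09 -2.5 ]
[ 0.5508 -0.2228  0.253 ] -> [ 4.23 -0.09 -3.52]
[ 0.5657 -0.2172  0.2617] -> [ 5.82 -0.09 -4.4 ]
[ 0.5812 -0.2114  0.269 ] -> [ 7.48 -0.09 -5.13]
[ 0.5973 -0.2053  0.2748] -> [ 9.2  -0.09 -5.72]
[ 0.6139 -0.1991  0.2791] -> [10.96 -0.09 -6.15]
[ 0.6307 -0.1928  0.2818] -> [12.76 -0.09 -6.43]
[ 0.6477 -0.1864  0.283 ] -> [14.57 -0.09 -6.54]
[ 0.6647 -0.18    0.2825] -> [16.39 -0.09 -6.5 ]
rot [ 0.002  0.003 -0.   ]
```

View pics/a2.png

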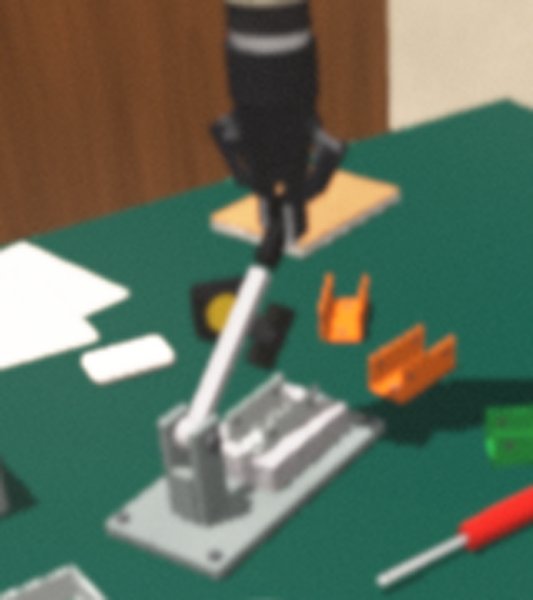

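The lever has swung to about 0.75 rad in the grip, and the bracket stays in the die at about crop (290,420). I continue the arc.

Emit:
{"name": "arm_command", "arguments": {
  "hand": [0,0,0,0,0,0,0,0,0,0,0,0,0,0,0,0,0,0,0],
  "xyz": [
    [0.6,0,-0.65],
    [1.3,0,-1.3],
    [2.0,0,-1.9],
    [2.7,0,-2.5],
    [3.4,0,-3.0],
    [4.2,0,-3.5],
    [5.0,0,-3.95],
    [5.8,0,-4.4],
    [6.6,0,-4.75],
    [7.5,0,-5.1],
    [8.3,0,-5.4],
    [9.2,0,-5.7],
    [10.1,0,-5.95],
    [11.0,0,-6.15],
    [11.9,0,-6.3],
    [12.8,0,-6.4],
    [13.7,0,-6.5],
    [14.6,0,-6.55],
    [15.6,0,-6.55]
  ],
  "rot": [
    [0,0,0],
    [0,0,0],
    [0,0,0],
    [0,0,0],
    [0,0,0],
    [0,0,0],
    [0,0,0],
    [0,0,0],
    [0,0,0],
    [0,0,0],
    [0,0,0],
    [0,0,0],
    [0,0,0],
    [0,0,0],
    [0,0,0],
    [0,0,0],
    [0,0,0],
    [0,0,0],
    [0,0,0]
  ]
}}

```text
clock: 6.48
tool_pos: [0.6555, -0.1838, 0.2831]
orientation: [-3.141, 0.008, 0.358]
wrist_force: [-2.8, -3.9, 0.3]
gripper_width: 0.0175
finger_force: 33.5
```

Emit:
{"name": "arm_command", "arguments": {
  "hand": [0,0,0],
  "xyz": [
    [0,0,0],
    [0,0,0],
    [0,0,0]
  ],
  "rot": [
    [0,0,0],
    [0,0,0],
    [0,0,0]
  ]
}}

```text
clock: 6.73
tool_pos: [0.6572, -0.1831, 0.2831]
orientation: [-3.141, 0.002, 0.359]
wrist_force: [2.1, -4.2, -2.8]
gripper_width: 0.0177
finger_force: 33.2
```

```bash
python3 - <<'E'
from h import *
s=sensors.get_state()
d=Rz(P[2]).T@(s['tool_pos']-lev(0,0,-.019));print(d,"q",np.arctan2(d[2],-d[0]),np.hypot(d[0],d[2]),s['joint_pos'])
E
```

```text
[ 0.00630873 -0.00024038  0.20706397] q 1.6012544308463363 0.20716005254518138 [-3.69149121e-01  5.40648961e-01  8.08266664e-01  1.84032928e+00
 -1.52163095e-03  2.41315997e+00]
```

Emit:
{"name": "arm_command", "arguments": {
  "hand": [0.55,0.55,0.55,0.55,0.55,0.55,0.55,0.55,0.55,0.55,0.55,0.55,0.55],
  "xyz": [
    [0,0,0],
    [0,0,0],
    [0,0,0],
    [0,0,0],
    [0,0,0],
    [0,0,-1],
    [0,0,-2],
    [0,0,-4],
    [0,0,-6],
    [0,0,-8],
    [0,0,-8],
    [0,0,-8],
    [0,0,-8]
  ],
  "rot": [
    [0,0,0],
    [0,0,0],
    [0,0,0],
    [0,0,0],
    [0,0,0],
    [0,0,0],
    [0,0,0],
    [0,0,0],
    [0,0,0],
    [0,0,0],
    [0,0,0],
    [0,0,0],
    [0,0,0]
  ]
}}

```text
clock: 7.82
tool_pos: [0.658, -0.1823, 0.3635]
orientation: [-3.141, 0.0, 0.36]
wrist_force: [0.3, -0.6, -0.7]
gripper_width: 0.047
finger_force: 0.0
```

```bash
python3 - <<'E'
from h import *
a=viewer.capture("scene");b=viewer.capture("top")
o=np.hstack([cv2.resize(a[60:220,210:350],(490,560),interpolation=2),cv2.copyMakeBorder(cv2.resize(b[150:250,350:412],(298,480),interpolation=2),0,80,0,0,0)])
cv2.imwrite("pics/a3.png",o[:,:,::-1])
g=w(P,[-.008,0,0])[0]
delta([g+[0,0,.36],g+[0,0,.20],g+[0,0,.047]],P[2])
B=np.array([[x,y,68] for x in(-45,45) for y in(-22,22)])/1e3
u=(proj("scene",w(P,B))-[210,60])*3.5;v=(proj("top",w(P,B))-[350,150])*4.8+[490,0]
print(np.round(u),np.round(v))
E
```

```text
[ 0.5361 -0.2283  0.36  ] -> [-12.97   0.07   0.31]
[ 0.5361 -0.2283  0.2   ] -> [-12.94   0.11  16.31]
[ 0.5361 -0.2283  0.047 ] -> [-12.9    0.14  31.61]
rot [-0.002  0.002  0.001]
[[261. 320.]
 [300. 332.]
 [201. 365.]
 [242. 379.]] [[679. 297.]
 [619. 318.]
 [634. 175.]
 [574. 195.]]
```

View pics/a3.png

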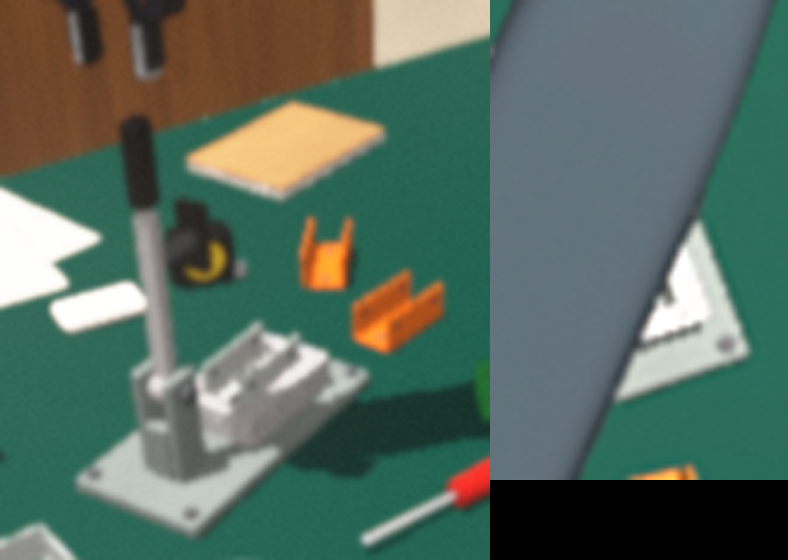

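The lever stands upright with its handle at crop (140,160). The bracket sits in the die with its flange tops at (261,322)–(200,372) and (298,335)–(238,382), which matches the prediction. I go over it and down.

Emit:
{"name": "arm_command", "arguments": {
  "hand": [0.72,0.72,0.72,0.72,0.72,0.72,0.72,0.72,0.72,0.72,0.72,0.72,0.72,0.72,0.72,0.72,0.72,0.72,0.72,0.72],
  "xyz": [
    [-4,0,0],
    [-8,0,0],
    [-11,0,0],
    [-12.9,0.1,0],
    [-12.9,0.1,0],
    [-12.9,0.1,0],
    [-12.9,0.1,3],
    [-12.9,0.1,6],
    [-12.9,0.1,9],
    [-12.9,0.1,12],
    [-12.9,0.1,15],
    [-12.9,0.1,18],
    [-12.9,0.1,21],
    [-12.9,0.1,24],
    [-12.9,0.1,26],
    [-12.9,0.1,28],
    [-12.9,0.1,29],
    [-12.9,0.1,30],
    [-12.9,0.1,30.5],
    [-12.9,0.1,30.5]
  ],
  "rot": [
    [0,0,0],
    [0,0,0],
    [0,0,0],
    [0,0,0],
    [0,0,0],
    [0,0,0],
    [0,0,0],
    [0,0,0],
    [0,0,0],
    [0,0,0],
    [0,0,0],
    [0,0,0],
    [0,0,0],
    [0,0,0],
    [0,0,0],
    [0,0,0],
    [0,0,0],
    [0,0,0],
    [0,0,0],
    [0,0,0]
  ]
}}

```text
clock: 9.58
tool_pos: [0.5373, -0.2282, 0.0584]
orientation: [-3.141, 0.001, 0.36]
wrist_force: [-0.7, 1.3, -0.6]
gripper_width: 0.0614
finger_force: 0.0
```

Emit:
{"name": "arm_command", "arguments": {
  "hand": [0.72,0.72,0.72,0,0,0,0,0,0,0,0],
  "xyz": [
    [0,0,0.5],
    [0,0,1],
    [0,0,1],
    [0,0,1],
    [0,0,1],
    [0,0,1],
    [0,0,1],
    [0,0,1],
    [0,0,1],
    [0,0,1],
    [0,0,1]
  ],
  "rot": [
    [0,0,0],
    [0,0,0],
    [0,0,0],
    [0,0,0],
    [0,0,0],
    [0,0,0],
    [0,0,0],
    [0,0,0],
    [0,0,0],
    [0,0,0],
    [0,0,0]
  ],
  "force": 30
}}

```text
clock: 10.5
tool_pos: [0.5378, -0.229, 0.05]
orientation: [3.141, -0.001, 0.36]
wrist_force: [0.3, -0.6, 3.2]
gripper_width: 0.0432
finger_force: 33.0
```

Emit:
{"name": "arm_command", "arguments": {
  "hand": [0,0,0,0,0,0,0,0,0,0],
  "xyz": [
    [0,0,-0.5],
    [0,0,-1],
    [0,0,-1.5],
    [0,0,-2],
    [0,0,-3],
    [0,0,-5],
    [0,0,-7],
    [0,0,-9],
    [0,0,-10],
    [0,0,-10]
  ],
  "rot": [
    [0,0,0],
    [0,0,0],
    [0,0,0],
    [0,0,0],
    [0,0,0],
    [0,0,0],
    [0,0,0],
    [0,0,0],
    [0,0,0],
    [0,0,0]
  ]
}}

```text
clock: 11.33
tool_pos: [0.5393, -0.2298, 0.1535]
orientation: [3.136, -0.004, 0.36]
wrist_force: [0.6, -0.8, -0.5]
gripper_width: 0.0434
finger_force: 32.6
```

```bash
python3 - <<'E'
from h import *
a=viewer.capture("scene")
cv2.imwrite("pics/a4.png",cv2.resize(a[60:220,210:350],(525,600),interpolation=2)[:,:,::-1])
print(w(T,[[-.008,.052,0]]))
g=w(T,[-.008,.052,0])[0]
delta([g+[0,0,.148],g+[0,0,.05],g+[0,0,.022]],T[2])
E
```

```text
[[0.53675199 0.26985005 0.        ]]
[0.5368 0.2699 0.148 ] -> [ 17.41 -46.78   0.24]
[0.5368 0.2699 0.05  ] -> [ 17.39 -46.81  10.04]
[0.5368 0.2699 0.022 ] -> [ 17.38 -46.82  12.84]
rot [ 0.002 -0.003  0.464]
```

View pics/a4.png

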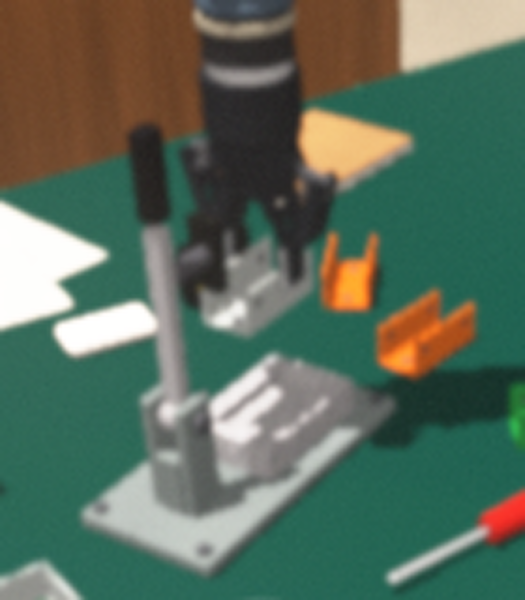

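The bracket is lifted level in the fingers at crop (255,295), the die is empty, and the lever is still up. I carry it to the tray.

Emit:
{"name": "arm_command", "arguments": {
  "hand": [0,0,0,0,0,0,0,0,0,0,0,0,0,0,0,0,0,0,0,0],
  "xyz": [
    [0,-2,0],
    [0,-4,0],
    [0,-7,0],
    [0,-10,0],
    [2,-13,0],
    [4,-16,0],
    [5.5,-19,0],
    [7,-22,0],
    [8.5,-25,0],
    [10,-28,0],
    [11.5,-31,0],
    [13,-34,0],
    [14,-37,0],
    [15,-40,0],
    [16,-43,0],
    [17,-45,0],
    [17.4,-46.3,0],
    [17.4,-46.8,0],
    [17.4,-46.8,0],
    [17.4,-46.8,0]
  ],
  "rot": [
    [0,0,0],
    [0,0,0.02],
    [0,0,0.05],
    [0,0,0.08],
    [0,0,0.11],
    [0,0,0.14],
    [0,0,0.17],
    [0,0,0.2],
    [0,0,0.23],
    [0,0,0.26],
    [0,0,0.29],
    [0,0,0.32],
    [0,0,0.35],
    [0,0,0.38],
    [0,0,0.41],
    [0,0,0.44],
    [0,0,0.464],
    [0,0,0.464],
    [0,0,0.464],
    [0,0,0.464]
  ]
}}

```text
clock: 13.05
tool_pos: [0.5325, 0.0554, 0.1493]
orientation: [-3.105, 0.001, -0.042]
wrist_force: [-0.8, 0.8, 0.2]
gripper_width: 0.0429
finger_force: 32.6
```

```bash
python3 - <<'E'
from h import *
a=viewer.capture("scene")
cv2.imwrite("pics/a5.png",cv2.resize(a[130:320,280:470],(600,600),interpolation=2)[:,:,::-1])
g=w(T,[-.008,.052,0])[0]
delta([g+[0,0,.05],g+[0,0,.022]],T[2])
E
```

```text
[0.5368 0.2699 0.05  ] -> [ -0.42 -21.03  10.71]
[0.5368 0.2699 0.022 ] -> [ -0.42 -20.93  13.5 ]
rot [-0.036  0.003  0.063]
```

View pics/a5.png

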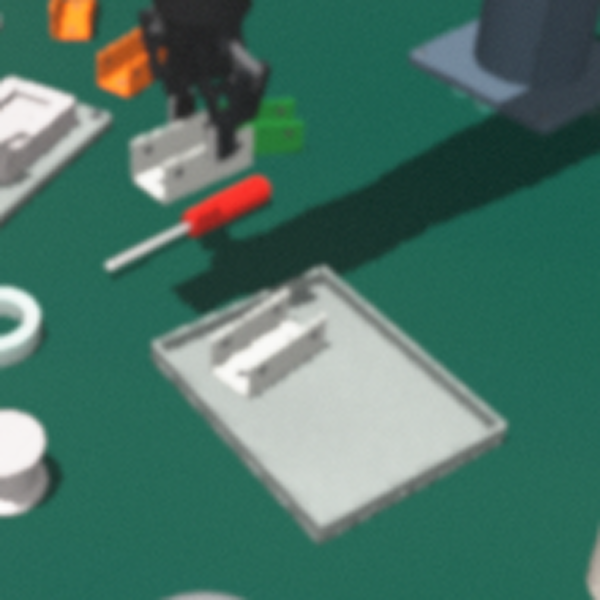

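The bracket hangs level over the screwdriver, about halfway there because the carry was slower than commanded. I continue.

Emit:
{"name": "arm_command", "arguments": {
  "hand": [0,0,0,0,0,0,0,0,0,0,0,0,0,0,0,0,0,0],
  "xyz": [
    [-0.1,-2,0],
    [-0.2,-4,0],
    [-0.2,-6,0],
    [-0.2,-8,0],
    [-0.3,-10,0],
    [-0.3,-12,0],
    [-0.3,-14,0],
    [-0.4,-16,0],
    [-0.4,-18,0],
    [-0.4,-19.5,0],
    [-0.4,-20.5,0],
    [-0.4,-21,0],
    [-0.4,-21,0],
    [-0.4,-21,0],
    [-0.4,-21,0],
    [-0.4,-21,0],
    [-0.4,-21,0],
    [-0.4,-21,0]
  ],
  "rot": [
    [0,0,0.06],
    [0,0,0.06],
    [0,0,0.06],
    [0,0,0.06],
    [0,0,0.06],
    [0,0,0.06],
    [0,0,0.06],
    [0,0,0.06],
    [0,0,0.06],
    [0,0,0.06],
    [0,0,0.06],
    [0,0,0.06],
    [0,0,0.06],
    [0,0,0.06],
    [0,0,0.06],
    [0,0,0.06],
    [0,0,0.06],
    [0,0,0.06]
  ]
}}

```text
clock: 14.6
tool_pos: [0.5294, 0.0694, 0.1569]
orientation: [-3.07, 0.004, -0.037]
wrist_force: [-0.2, 0.2, -1.5]
gripper_width: 0.0431
finger_force: 32.6
```

```bash
python3 - <<'E'
from h import *
g=w(T,[-.008,.052,0])[0]
delta([g+[0,0,.05],g+[0,0,.022]],T[2]);print(sensors.get_state()['joint_pos'])
E
```

```text
[0.5368 0.2699 0.05  ] -> [  0.05 -19.24  12.09]
[0.5368 0.2699 0.022 ] -> [  0.06 -19.04  14.89]
rot [-0.071  0.007  0.067]
[-0.03784211  0.0632706  -0.03418316  1.47780442  0.07140759  3.14063453]
```

Joint 6 has run into its limit, so I turn the tool half a turn the other way, which gives the same grasp.

```bash
python3 - <<'E'
from h import *
g=w(T,[-.008,.052,0])[0]
delta([[.53,.09,.17]],0.1);delta([[.53,.09,.17]],1.0);delta([[.53,.09,.17]],2.0)
E
```

```text
[0.53 0.09 0.17] -> [-0.02 -2.15 -1.16]
rot [-0.072 -0.001 -0.137]
[0.53 0.09 0.17] -> [-0.02 -2.15 -1.16]
rot [-0.067 -0.033 -1.037]
[0.53 0.09 0.17] -> [-0.02 -2.15 -1.16]
rot [-0.049 -0.07  -2.036]
```

Emit:
{"name": "arm_command", "arguments": {
  "hand": [0,0,0,0,0,0,0,0,0,0,0,0,0,0,0,0,0,0,0,0],
  "xyz": [
    [0,0,-1.2],
    [0,0,-1.2],
    [0,0,-1.2],
    [0,0,-1.2],
    [0,0,-1.2],
    [0,0,-1.2],
    [0,0,-1.2],
    [0,0,-1.2],
    [0,0,-1.2],
    [0,-0.5,-1.2],
    [0,-1,-1.2],
    [0,-1.5,-1.2],
    [0,-2.1,-1.2],
    [0,-2.1,-1.2],
    [0,-2.1,-1.2],
    [0,-2.1,-1.2],
    [0,-2.1,-1.2],
    [0,-2.1,-1.2],
    [0,-2.1,-1.2],
    [0,-2.1,-1.2]
  ],
  "rot": [
    [-0.071,0,-0.1],
    [-0.071,0,-0.22],
    [-0.07,-0.01,-0.33],
    [-0.07,-0.01,-0.44],
    [-0.07,-0.02,-0.55],
    [-0.07,-0.02,-0.66],
    [-0.07,-0.025,-0.77],
    [-0.068,-0.03,-0.88],
    [-0.067,-0.033,-0.99],
    [-0.066,-0.036,-1.1],
    [-0.064,-0.04,-1.21],
    [-0.063,-0.045,-1.32],
    [-0.06,-0.05,-1.43],
    [-0.058,-0.053,-1.54],
    [-0.056,-0.057,-1.65],
    [-0.054,-0.06,-1.76],
    [-0.052,-0.064,-1.87],
    [-0.049,-0.07,-1.98],
    [-0.049,-0.07,-2.036],
    [-0.049,-0.07,-2.036]
  ]
}}

```text
clock: 16.27
tool_pos: [0.5301, 0.0895, 0.1704]
orientation: [-3.142, -0.0, 2.001]
wrist_force: [-0.7, -0.6, -0.4]
gripper_width: 0.0434
finger_force: 32.5
```

```bash
python3 - <<'E'
from h import *
g=w(T,[+.008,.052,0])[0]
print(sensors.get_state()['joint_pos'])
g=w(T,[-.008,.052,0])[0]
delta([g+[0,0,.148]],T[2]+np.pi)
E
```

```text
[4.24426093e-02 7.54752929e-02 6.99307262e-03 1.50248969e+00
 2.26367636e-04 1.18314553e+00]
[0.5368 0.2699 0.148 ] -> [16.11  8.12  2.24]
rot [ 0.    -0.    -1.037]
```

Emit:
{"name": "arm_command", "arguments": {
  "hand": [0,0,0,0,0,0,0,0,0,0,0,0,0,0,0,0,0,0,0,0],
  "xyz": [
    [1.2,0.7,0],
    [2.4,1.5,0],
    [3.6,2.2,0],
    [4.8,3.0,0],
    [6,3.7,0],
    [7.2,4.4,0],
    [8.4,5.2,0],
    [9.6,5.9,0],
    [10.8,6.6,0],
    [12,7.4,0],
    [13.2,8.1,0],
    [14.4,8.8,0],
    [15.35,9.4,0],
    [15.35,9.4,0],
    [15.35,9.4,0],
    [15.35,9.4,0],
    [15.35,9.4,0],
    [15.35,9.4,0],
    [15.35,9.4,0],
    [15.35,9.4,0]
  ],
  "rot": [
    [0,0,-0.08],
    [0,0,-0.16],
    [0,0,-0.24],
    [0,0,-0.32],
    [0,0,-0.4],
    [0,0,-0.48],
    [0,0,-0.56],
    [0,0,-0.64],
    [0,0,-0.72],
    [0,0,-0.8],
    [0,0,-0.88],
    [0,0,-0.96],
    [0,0,-1.037],
    [0,0,-1.037],
    [0,0,-1.037],
    [0,0,-1.037],
    [0,0,-1.037],
    [0,0,-1.037],
    [0,0,-1.037],
    [0,0,-1.037]
  ]
}}

```text
clock: 17.93
tool_pos: [0.5518, 0.2677, 0.1705]
orientation: [3.141, -0.0, 3.036]
wrist_force: [-0.3, 0.1, -1.2]
gripper_width: 0.0429
finger_force: 32.5
```

```bash
python3 - <<'E'
from h import *
a=viewer.capture("scene")
cv2.imwrite("pics/a6.png",cv2.resize(a[130:320,280:470],(600,600),interpolation=2)[:,:,::-1])
g=w(T,[.007,.052,0])[0]
delta([g+[0,0,.05],g+[0,0,.022]],T[2]+np.pi)
E
```

```text
[0.5517 0.2683 0.05  ] -> [ 0.02  0.04 12.05]
[0.5517 0.2683 0.022 ] -> [ 0.02  0.04 14.85]
rot [ 0.    -0.    -0.001]
```

View pics/a6.png

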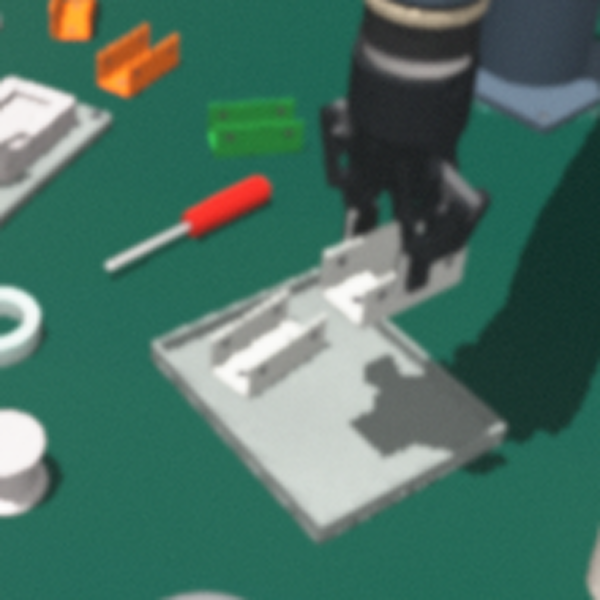

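The bracket is held level over the tray's free half at crop (390,270), and the finished one at (268,345) is untouched. I lower it.

Emit:
{"name": "arm_command", "arguments": {
  "hand": [0,0,0,0,0,0,0,0,0,0,0,0,0,0],
  "xyz": [
    [0,0,1],
    [0,0,3],
    [0,0,5],
    [0,0,7],
    [0,0,9],
    [0,0,11],
    [0,0,12.5],
    [0,0,13.5],
    [0,0,14],
    [0,0,14.2],
    [0,0,14.4],
    [0,0,14.4],
    [0,0,14.4],
    [0,0,14.4]
  ],
  "rot": [
    [0,0,0],
    [0,0,0],
    [0,0,0],
    [0,0,0],
    [0,0,0],
    [0,0,0],
    [0,0,0],
    [0,0,0],
    [0,0,0],
    [0,0,0],
    [0,0,0],
    [0,0,0],
    [0,0,0],
    [0,0,0]
  ]
}}

```text
clock: 19.15
tool_pos: [0.5526, 0.2685, 0.0276]
orientation: [3.141, 0.002, 3.037]
wrist_force: [0.3, -0.1, -0.7]
gripper_width: 0.043
finger_force: 32.6
```

Emit:
{"name": "arm_command", "arguments": {
  "hand": [0,0,0,0,0],
  "xyz": [
    [0,0,0.1],
    [0,0,0.2],
    [0,0,0.3],
    [0,0,0.3],
    [0,0,0.3]
  ],
  "rot": [
    [0,0,0],
    [0,0,0],
    [0,0,0],
    [0,0,0],
    [0,0,0]
  ]
}}

```text
clock: 19.57
tool_pos: [0.5516, 0.2682, 0.0232]
orientation: [-3.142, -0.001, 3.037]
wrist_force: [-0.9, -0.3, -0.3]
gripper_width: 0.0435
finger_force: 32.6
```

Emit:
{"name": "arm_command", "arguments": {
  "hand": [0,0,0,0],
  "xyz": [
    [0,0,0.05],
    [0,0,0.1],
    [0,0,0.15],
    [0,0,0.15]
  ],
  "rot": [
    [0,0,0],
    [0,0,0],
    [0,0,0],
    [0,0,0]
  ]
}}

```text
clock: 19.9
tool_pos: [0.5518, 0.2682, 0.022]
orientation: [3.141, -0.0, 3.037]
wrist_force: [-0.8, -0.2, -0.0]
gripper_width: 0.0434
finger_force: 32.6
```

Emit:
{"name": "arm_command", "arguments": {
  "hand": [0,0,0,0],
  "xyz": [
    [0,0,0.05],
    [0,0,0.1],
    [0,0,0.15],
    [0,0,0.15]
  ],
  "rot": [
    [0,0,0],
    [0,0,0],
    [0,0,0],
    [0,0,0]
  ]
}}

```text
clock: 20.23
tool_pos: [0.5518, 0.2682, 0.022]
orientation: [3.141, 0.0, 3.037]
wrist_force: [-3.8, -1.9, 6.4]
gripper_width: 0.0432
finger_force: 33.4
```

The force shows it resting on the floor. I release it and rise.

Emit:
{"name": "arm_command", "arguments": {
  "hand": [0,0.62,0.62,0.62,0.62,0.62,0.62,0.62,0.62,0.62,0.62,0.62,0.62,0.62,0.62,0.62],
  "xyz": [
    [0,0,-0.1],
    [0,0,-0.1],
    [0,0,-0.1],
    [0,0,-0.1],
    [0,0,-0.1],
    [0,0,-0.1],
    [0,0,-1],
    [0,0,-2],
    [0,0,-4],
    [0,0,-7],
    [0,0,-10],
    [0,0,-13],
    [0,0,-16],
    [0,0,-18],
    [0,0,-18],
    [0,0,-18]
  ],
  "rot": [
    [0,0,0],
    [0,0,0],
    [0,0,0],
    [0,0,0],
    [0,0,0],
    [0,0,0],
    [0,0,0],
    [0,0,0],
    [0,0,0],
    [0,0,0],
    [0,0,0],
    [0,0,0],
    [0,0,0],
    [0,0,0],
    [0,0,0],
    [0,0,0]
  ]
}}

```text
clock: 21.57
tool_pos: [0.5532, 0.2687, 0.2038]
orientation: [3.139, 0.005, 3.037]
wrist_force: [0.4, -0.1, -0.8]
gripper_width: 0.0529
finger_force: 0.0
```

```bash
python3 - <<'E'
from h import *
a=viewer.capture("scene")
cv2.imwrite("pics/a7.png",cv2.resize(a[90:320,230:470],(626,600),interpolation=2)[:,:,::-1])
E
```

```text
(no output)
```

View pics/a7.png

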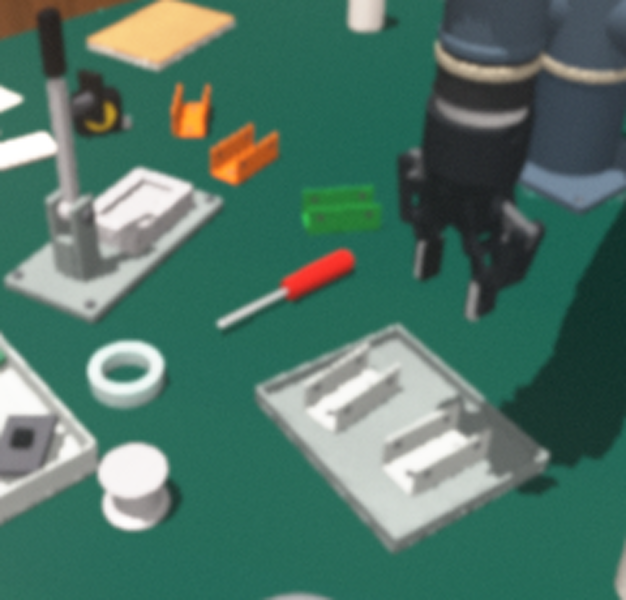

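The bracket lies flat in the tray at crop (435,450) with its flanges up, beside the finished one at (350,390). The lever stands upright at (55,100) and the die is empty.

```bash
python3 -c "
from bench import r
print(r.close_job())"
```

```text
the job is handed in; nothing more can be done
None
```

The job is handed in: the lever was left upright at about 1.60 rad, and the bracket lies flat with its flanges up in the tray's free half beside the finished one; in the last picture nothing else looks moved.

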